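# Lock the coin canisters and stamps away in the cash cabinet

### The job

Closing time at the cashier's desk: pull open the drawer of the cash cabinet, put every blue-lidded coin canister from the teal tray down in the drawer's left bay and every red-gripped stamp in its right bay, none on top of another, then push the drawer fully home and swing the cabinet door shut until its sprung latch snaps in behind the strike and holds. Leave the ink pad, the clip tub and everything else on the desk where they are.

Things in the scene. Friction and masses are not known exactly. Their poses are not given: they have to be found in the camera images.
- drawer (a joint): slide of the blue-fronted drawer, m: 0 = fully home, 0.200 = fully out towards the robot (along -x of the cabinet). It stays where it is left; about 2 N moves it. Sites drawer_tab, left_bay and right_bay ride on the drawer.
- drawer_tab (a point): middle of the drawer's black pull tab: a vertical tab 12 wide (cabinet y), 34 tall, standing 32 out from the middle of the drawer front; this point is midway along those 32 mm and 66 above the table; the tab's top is at 81. Axes are the cabinet's: x into the cabinet (the drawer slides out along -x), y to the left, z up. The drawer front is 252 wide, its top at 72.
- cabinet_front (a point): point on the table under the middle of the front face of the grey steel desktop cash cabinet, fixed to the table, 260 deep (x), 270 wide (y), 100 tall with a flat top; x points into it, y left, z up. The shut drawer's front is flush with the front face.
- left_bay (a point): point on the floor of the drawer's left bay (on the left as the robot looks), midway across, 80 behind its front wall, 34 above the table: the bay is 209 long (x) by 110 wide (y) inside (x -80 to 129), walls 26 high above its floor; the front 195 mm of it lie in the open when the drawer is fully out. Axes as drawer_tab. Place for coin canisters.
- right_bay (a point): the same point of the drawer's right bay, same size as the left bay, separated from it by a 5 mm partition. Place for stamps.
- door (a joint): hinge of the cabinet's blue door, rad: 0 = shut, grows as it swings open towards the robot and to the left, 2.0 at most. Starts wide open. A weak spring (about 1 N at the free edge) swings it open again unless it is latched.
- door_hinge (a point): point on the door's upright hinge axis, at the left corner of the cabinet front, 52 above the table. It turns with the door: -y runs along the door to its free edge, -x points out of its outer face, z up. The door is a pan 262 wide (y 0 to -262), 92 tall (6 to 98 above the table), 45 deep: outer face at x = -45. Shut, it covers the drawer tab; the drawer must be home first.
- door_push (a point): point on the outer face of the door, 200 from the hinge and 66 above the table (axes as door_hinge): a good place to push
- latch (a joint): brass sprung bevelled latch bolt on the door's free edge, m: 0 = fully out, grows to 0.010 as it is pressed in. As the door shuts, the bevel rides over the strike in the last 15 mm of travel (bolt in by about 6 mm, some 6 to 12 N on the outer face near the free edge) and springs out behind it at about door = 0.01; the door then stays shut (rests at 0 to 0.012).
- strike (a point): the fixed brass strike bar, 7 thick, 50 tall, on a steel bracket (top 62 above the table) that stands 47 forward of the right front corner of the cabinet
- can0_mid (a point): centre of a coin canister (white, round, with a blue lid), diameter 42, 38 tall, about 0.14 kg; the point is 19 above its underside, z is its upright axis. Begins upright on the teal tray (floor 4 above the table, rim 8); None if absent.
- can1_mid (a point): centre of a coin canister (white, round, with a blue lid), diameter 42, 38 tall, about 0.14 kg; the point is 19 above its underside, z is its upright axis. Begins upright on the teal tray (floor 4 above the table, rim 8); None if absent.
- can2_mid (a point): centre of a coin canister (white, round, with a blue lid), diameter 42, 38 tall, about 0.14 kg; the point is 19 above its underside, z is its upright axis. Begins upright on the teal tray (floor 4 above the table, rim 8); None if absent.
- stamp0_mid (a point): centre of a hand stamp (black base, red grip), 44 long (x) by 30 wide (y), 46 tall; the upper 20 mm is 34 long and 30 wide; about 0.09 kg; the point is 23 above its underside, z up. Begins upright on the teal tray; None if absent.
- stamp1_mid (a point): centre of a hand stamp (black base, red grip), 44 long (x) by 30 wide (y), 46 tall; the upper 20 mm is 34 long and 30 wide; about 0.09 kg; the point is 23 above its underside, z up. Begins upright on the teal tray; None if absent.
- stamp2_mid (a point): centre of a hand stamp (black base, red grip), 44 long (x) by 30 wide (y), 46 tall; the upper 20 mm is 34 long and 30 wide; about 0.09 kg; the point is 23 above its underside, z up. Begins upright on the teal tray; None if absent.
- ink_pad: steel-grey stamp ink pad with a yellow label, 55 x 40 x 16, lying on the tray among the things to be put away; stays where it is (mm; origin under its centre); a bystander
- clip_tub: small white paper-clip tub without a blue lid, diameter 48, 30 tall, standing in the tray's near right corner as the robot sees it; stays where it is (mm; origin under its centre); a bystander
- calculator: grey desk calculator 170 x 110 x 24 (mm; origin under its centre); a bystander
- stapler: red stapler 130 x 35 x 44 (mm; origin under its centre); a bystander
- tape_roll: black tape dispenser with yellow roll, 130 x 50 x 80 (mm; origin under its centre); a bystander
- mug: white mug, diameter 80, 90 tall (mm; origin under its centre); a bystander
- cash_book: green cash book 150 x 210 x 18 (mm; origin under its centre); a bystander
Not all that is in view belongs to the job. What is shaped like the part that bears stamp2_mid but orange, purple or yellow is not meant.

How it is judged:
By the outcome, as a careful person would: the job done as asked, in the order asked, and still so for the second after the job is handed in, with the robot touching nothing.
Of can0, can1, can2, stamp0, stamp1, stamp2 only 4 to 6 are there at a start; the rules pass over those that are not, and their reading is None.
At some moment in a run one of can0, can1, can2 may be knocked a few centimetres aside while the robot is not near it.
It also fails if it takes over 210 s, if anything falls off the work surface, if the arm or the gripper's body presses on something with over 40 N, if the wrist force passes 120 N, or if a joint passes its speed limit or range.

### The arm

A 6-joint arm with a two-finger parallel gripper is mounted at the origin on the work surface. World frame = base frame: x ahead of the robot, y to its left, z up, the work surface at z = 0. Lengths are in m, angles in rad, forces in N, time in s.
With the tool pointing down it reaches from about 0.275 to 0.825 m from the base axis. Payload 5.2 kg.
Tool frame: the origin (TCP) lies at the very end of the fingers, on their centre line; the grasp point (between the pads) lies robot.grasp_offset behind it (robot.grasp_offset is the distance from the TCP to the grasp point, in m); z points along the fingers, y is the line along which they close (so a half turn about z gives the same grasp; the last joint's range is limited). The gripper opens to 93 mm and grips with 3 to 60 N. Pads are 15 mm wide; open, the fingers measure 128 mm over their backs; the gripper's body (75 mm by 188 mm) begins 65 mm behind the grasp point.
Start: joints at [-1.513, 0.259, 1.535, -0, 1.348, -0.203], TCP at [0.142, -0.531, 0.219] pointing down, gripper open.
Joint ranges: [-3.14, 3.14], [-0.91, 2.08], [0.19, 2.58], [-1.22, 4.36], [0.22, 2.71], [-3.12, 3.12]. Speed limits (rad/s): [2.57, 2.57, 3.14, 3.14, 3.14, 3.14].

### API

Orientations are given as a 3x3 rotation matrix whose columns are the frame's x, y, z axes.
In Python, from station import robot, optics, sign_off gives the robot as it stands. Calls block until the motion is done:
- robot.goto(position, orientation): joint-space move of the TCP to a pose.
- robot.line_to(position, rotation=None, vel=0.15): straight line of the TCP; rotation=None keeps the orientation; vel is the mean speed in m/s.
- robot.movej(angles): joint-space move.
- robot.set_gripper(opening): finger opening in m; the grip force is fixed at half the most; returns when the fingers have stopped.
- robot.dwell(seconds).
- robot.inverse_kinematics(position, orientation): joint angles nearest the present ones, or None.
- robot.sense(): the state.
- optics.snapshot(name): name is "scene" or "top" or "wrist"; returns the picture (400x640x3 uint8, red, green, blue); there is no depth.
- optics.calibration(name): a dict with "camera_matrix" (3x3 intrinsics, pixels), "dist" ([k1, k2, p1, p2, k3] as OpenCV has them; the pictures are not rectified), "pose" (4x4, takes a point from camera to world coordinates). Camera axes: x right, y up, looking along -z (the intrinsics and any distortion apply to the point x, -y, -z); pixel columns grow to the right and rows downward; lengths in m; the calibration is good to about 2 mm. A picture is of the moment at which its call begins: read the wrist's pose just before it. calibration takes no time and is no camera call; for the wrist camera it gives the pose at the moment of the call.
A pose or a line that the arm cannot do raises robot.PlanningError and nothing moves.
- sign_off(): hands the job in; it is judged then, once.
The state is a dict: "clock": time; "q": joint angles; "joint_velocities": joint speeds; "effort": joint torques, N m; "tool_pos": TCP position; "ee_rot": TCP orientation; "contact_force": force on the tool from outside, world axes, zero at the start; "moment": the same for the moment, N m; "opening": finger opening in m; "gripper_force": force on a finger pad.
Only numpy, scipy, OpenCV 4.12 (cv2) and the standard library are available. Lean on these libraries where they do the work, as an engineer would, in place of code of your own. Each camera call takes 0.05 s, during which the arm holds its last target. There are 200 camera calls.

## Working session

There is one attempt and no reset: what is moved stays moved. The work goes in short steps, each a Python script; the robot and the scene stay as the last script left them, time stands still between calls to the robot, and variables do not carry over. Pictures are saved under pics/ and viewed, at most 14 in all, crops included, and the job is handed in when it is done.

```bash
ls; mkdir -p pics; python3 - <<'E'
from station import robot, optics
import cv2
for n in("scene","top"):
    im=optics.snapshot(n); cv2.imwrite(f"pics/{n}0.png",im[:,:,::-1])
    c=optics.calibration(n); print(n,c["camera_matrix"],c["dist"],c["pose"])
print(robot.grasp_offset, robot.sense())
E
```

```text
pics
scene [[501.57067443   0.         319.89293542]
 [  0.         501.57067443 201.27422815]
 [  0.           0.           1.        ]] [-0.14237652  0.          0.          0.          0.        ] [[ 0.79243661 -0.45449742  0.40678779  1.18445516]
 [ 0.60982356  0.57653861 -0.54380002 -0.84651058]
 [ 0.01262684  0.67899582  0.73403354  1.22910699]
 [ 0.          0.          0.          1.        ]]
top [[502.58808876   0.         320.51831862]
 [  0.         502.58808876 195.81024209]
 [  0.           0.           1.        ]] [-0.10289866  0.          0.          0.          0.        ] [[ 0.01867792  0.99819193 -0.05713156  0.41757311]
 [-0.99979942  0.01823375 -0.00828599  0.01723385]
 [-0.00722928  0.05727487  0.99833227  1.91679441]
 [ 0.          0.          0.          1.        ]]
0.0188 {'clock': 0.1, 'q': array([-1.51283918e+00,  2.59267207e-01,  1.53593529e+00, -1.91104486e-05,
        1.34799672e+00, -2.02815648e-01]), 'joint_velocities': array([ 9.32561771e-04, -6.35660480e-05, -2.19213601e-03,  9.54328621e-04,
       -1.83964498e-05,  8.38022286e-04]), 'effort': array([ 2.32364429e-03, -4.38207471e+01, -2.84642154e+01,  7.21264025e-02,
        3.62380373e-02, -5.69000770e-05]), 'tool_pos': array([ 0.14178459, -0.5309196 ,  0.2179178 ]), 'ee_rot': array([[ 9.66189943e-01,  2.57831306e-01, -1.11666742e-04],
       [ 2.57831149e-01, -9.66188661e-01,  1.60279026e-03],
       [ 3.05358365e-04, -1.57739099e-03, -9.99998709e-01]]), 'contact_force': array([ 1.00516379, -0.04694762, -0.09737335]), 'moment': array([ 0.06591829, -0.06648527,  0.0441539 ]), 'gripper_force': 0.0, 'opening': 0.09304561724591795}
```

View pics/scene0.png

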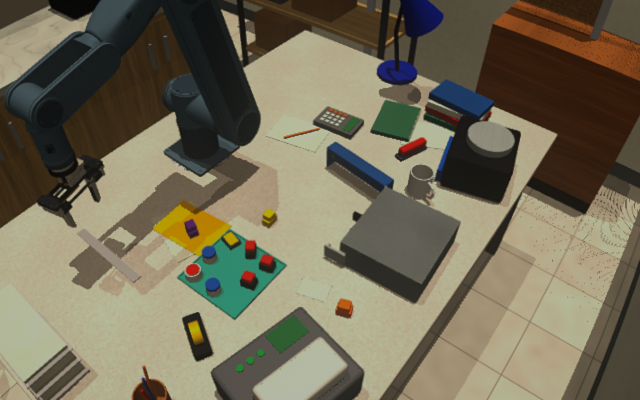

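View pics/top0.png

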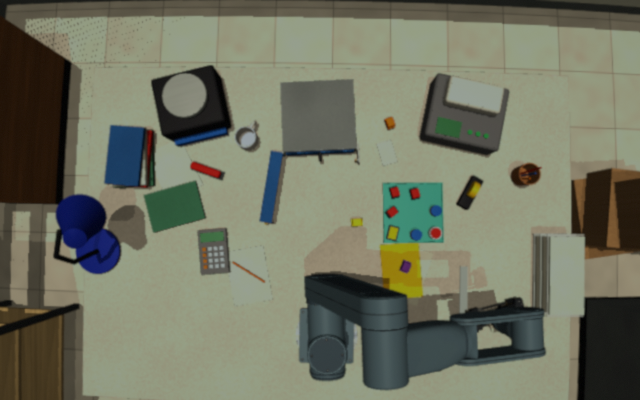

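The top view shows the cabinet front along row 153 (columns 282–357), with the tab at (321,157) and the door running from (282,153) to (266,222). The tray is centred at (413,212). It holds red stamps at (394,192), (415,193) and (392,212), and blue cans at (436,211) and (416,234). The tub at (436,233) and the ink pad at (393,233) stay put. The orange, purple and loose yellow blocks are decoys.

```bash
cat > h.py <<'E'
import numpy as np, cv2
from station import robot, optics, sign_off
def ray(c,px):
    p=cv2.undistortPoints(np.array([[px]],float),c["camera_matrix"],np.array(c["dist"],float))[0,0]
    T=np.asarray(c["pose"]); d=T[:3,:3]@np.array([p[0],-p[1],-1]); return T[:3,3],d/np.linalg.norm(d)
def plane(c,px,z):
    o,d=ray(c,px); return o+d*(z-o[2])/d[2]
def tri(c1,p1,c2,p2):
    o1,d1=ray(c1,p1);o2,d2=ray(c2,p2)
    s=np.linalg.lstsq(np.c_[d1,-d2],o2-o1,rcond=None)[0]
    a,b=o1+s[0]*d1,o2+s[1]*d2; return (a+b)/2,np.linalg.norm(a-b)
def blobs(im,col,amin=15):
    h=cv2.cvtColor(im,cv2.COLOR_RGB2HSV);H,S,V=[h[...,i].astype(int) for i in range(3)]
    m={"red":((H<6)|(H>173))&(S>150)&(V>60),"blue":(H>105)&(H<125)&(S>120)&(V>50),
       "teal":(H>70)&(H<95)&(S>90)&(V>50)}[col].astype(np.uint8)
    cs,_=cv2.findContours(m,cv2.RETR_EXTERNAL,cv2.CHAIN_APPROX_NONE)
    out=[]
    for k in cs:
        if cv2.contourArea(k)>=amin: 
            M=cv2.moments(k); out.append((np.array([M["m10"],M["m01"]])/M["m00"],cv2.contourArea(k),k))
    return sorted(out,key=lambda b:-b[1])
def down(yaw):  # tool y axis (closing line) at angle yaw from world x
    y=np.array([np.cos(yaw),np.sin(yaw),0]);z=np.array([0,0,-1.]);return np.c_[np.cross(y,z),y,z]
E
python3 - <<'E'
from h import *
np.set_printoptions(precision=4,suppress=True)
ims={n:cv2.imread(f"pics/{n}0.png")[:,:,::-1].copy() for n in("scene","top")}
C={n:optics.calibration(n) for n in ims}
for col in("red","blue","teal"):
  for n in ims:
    for b in blobs(ims[n],col): print(col,n,b[0].round(1),b[1],plane(C[n],b[0],.045)[:2])
c=C["top"]
for nm,p,z in(("cabFL",(282,153),.1),("cabFR",(357,152),.1),("cabBL",(281,83),.1),("cabBR",(354,80),.1),("tab",(321,158),.08),("hinge",(284,153),.098),("doorend",(267,222),.098)): print(nm,plane(c,p,z))
print(optics.calibration("wrist")["pose"],optics.calibration("wrist")["camera_matrix"])
E
```

```text
red scene [411.7 146.1] 202.5 [0.6236 0.452 ]
red scene [247.8 276.4] 98.5 [ 0.5447 -0.3258]
red scene [192.1 269.1] 97.5 [ 0.4017 -0.4078]
red scene [266.4 259.8] 90.5 [ 0.5475 -0.2494]
red scene [249.8 245.9] 80.0 [ 0.4746 -0.2417]
red top [205.4 169.5] 185.0 [0.6159 0.4686]
red top [148.6 142.1] 72.5 [0.718  0.6924]
red top [394.3 191.8] 57.5 [ 0.5449 -0.2425]
red top [391.7 211.4] 55.5 [ 0.4712 -0.2336]
red top [414.6 193.2] 54.5 [ 0.5409 -0.3189]
red top [435.4 232.7] 52.0 [ 0.3946 -0.3983]
blue scene [462.3  97.5] 1024.0 [0.6333 0.8501]
blue scene [426.5  15. ] 650.0 [0.1631 1.4045]
blue scene [360.7 164.1] 620.5 [0.5324 0.2571]
blue scene [397.   71.2] 589.0 [0.3229 0.8437]
blue scene [212.1 284. ] 117.5 [ 0.4837 -0.4075]
blue scene [444.8 154.6] 106.0 [0.7406 0.4875]
blue scene [208.3 251.7] 99.5 [ 0.393  -0.3345]
blue top [ 86.3 234.1] 2553.0 [0.3619 0.9243]
blue top [128.2 151.9] 721.0 [0.6794 0.7709]
blue top [200.7 136.1] 273.0 [0.7432 0.4911]
blue top [274.5 167.9] 269.5 [0.6263 0.2074]
blue top [114.6 166.4] 175.5 [0.6229 0.8224]
blue top [415.4 234.5] 55.5 [ 0.3868 -0.3233]
blue top [435.3 210.4] 55.5 [ 0.4779 -0.3974]
blue top [265.5 214. ] 19.5 [0.4531 0.2369]
teal scene [232.2 277.6] 3679.5 [ 0.5127 -0.3562]
teal top [411.4 211.1] 3200.5 [ 0.4738 -0.3073]
cabFL [0.6753 0.1756 0.1   ]
cabFR [ 0.6838 -0.0976  0.1   ]
cabBL [0.936 0.186 0.1  ]
cabBR [ 0.9518 -0.0832  0.1   ]
tab [0.662  0.0333 0.08  ]
hinge [0.6757 0.1685 0.098 ]
doorend [0.4231 0.2244 0.098 ]
[[ 0.257   0.9233  0.2855  0.2221]
 [-0.9664  0.2462  0.0738 -0.5082]
 [-0.0021 -0.2949  0.9555  0.3838]
 [ 0.      0.      0.      1.    ]] [[326.2693   0.     319.5667]
 [  0.     326.2693 198.3128]
 [  0.       0.       1.    ]]
```

```bash
python3 - <<'E'
from h import *
import pickle
D={}
def snap(k):
    c=optics.calibration("wrist"); im=optics.snapshot("wrist"); D[k]=(c,im); cv2.imwrite(f"pics/{k}.png",im[:,:,::-1])
R=down(-np.pi/2)
for k,p in(("t1",(.42,-.30,.22)),("t2",(.46,-.22,.22)),("c1",(.56,.04,.26)),("c2",(.56,-.04,.26))):
    robot.goto(p,R); robot.dwell(.3); snap(k)
pickle.dump(D,open("w.pkl","wb"))
print(robot.sense()["clock"],robot.sense()["q"])
E
```

```text
4.8167 [-2.68431700e-01  2.55271790e-01  1.43813092e+00  1.46137404e-04
  1.44808719e+00  1.30096243e+00]
```

View pics/t1.png

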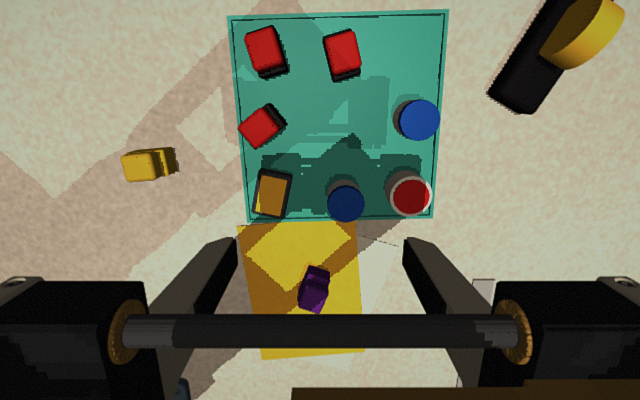

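View pics/c1.png

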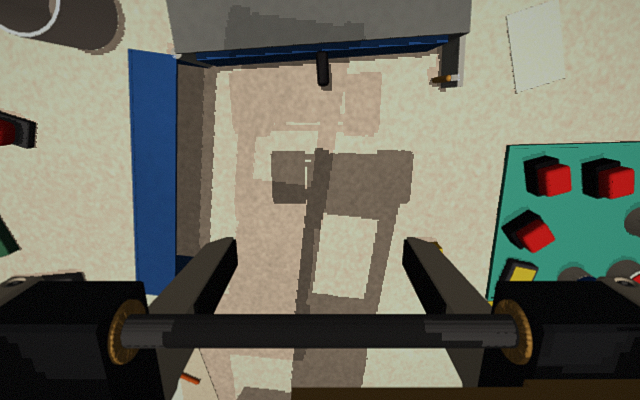

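View pics/c2.png

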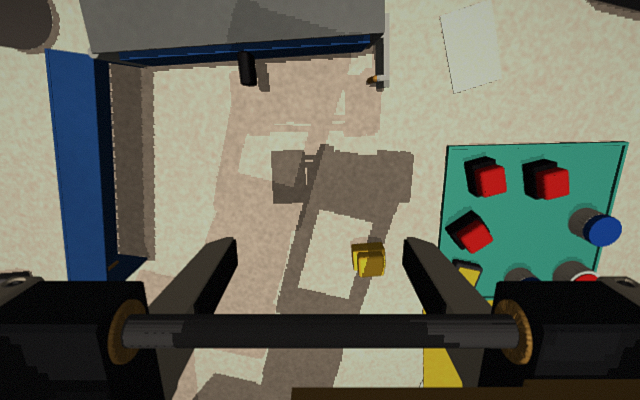

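t1 shows stamps at (266,50), (342,53) and (262,126), cans at (418,120) and (346,203), the tub at (410,195), and the pad at (272,193). In c1 and c2 the cabinet's top front edge runs (176,55)–(470,33) and (92,55)–(384,33). The tab is near (322,68) and (247,67). I'll zoom in on the front.

```bash
python3 - <<'E'
from h import *
import pickle
np.set_printoptions(precision=4,suppress=True)
D=pickle.load(open("w.pkl","rb"))
a=cv2.resize(D["c1"][1][20:100,165:480],None,fx=2.5,fy=2.5,interpolation=2);b=cv2.resize(D["c2"][1][20:100,80:395],None,fx=2.5,fy=2.5,interpolation=2)
cv2.imwrite("pics/z.png",np.vstack([a,b])[:,:,::-1])
for k in("t1","t2"):
  for col in("red","blue"):
    for b in blobs(D[k][1],col,100): 
      r=cv2.minAreaRect(b[2]); print(k,col,b[0].round(1),b[1],plane(D[k][0],b[0],.05 if col=="red" else .042), r[1])
def T(p,q): return tri(D["c1"][0],p,D["c2"][0],q)
print(T((176,55),(92,55)),T((470,33),(384,33)))
E
```

```text
t1 red [263.   48.6] 1088.0 [ 0.547  -0.2456  0.05  ] (38.33359909057617, 30.536937713623047)
t1 red [342.9  52.1] 1082.0 [ 0.5438 -0.3211  0.05  ] (38.56315994262695, 31.28709602355957)
t1 red [258.  127.7] 903.5 [ 0.4737 -0.2366  0.05  ] (29.832595825195312, 32.52136993408203)
t1 red [410.9 196.4] 889.5 [ 0.4008 -0.3969  0.05  ] (33.0, 34.0)
t1 blue [419.3 119.7] 1213.5 [ 0.4807 -0.4013  0.042 ] (40.0, 39.0)
t1 blue [345.6 204.2] 939.0 [ 0.3896 -0.3275  0.042 ] (34.0, 35.0)
t2 red [345.1  92.5] 981.5 [ 0.5473 -0.2443  0.05  ] (35.78396224975586, 30.170793533325195)
t2 red [422.1  95.8] 980.5 [ 0.5441 -0.3199  0.05  ] (35.68979263305664, 31.149993896484375)
t2 red [476.8 229.4] 807.0 [ 0.4024 -0.3935  0.05  ] (31.0, 33.0)
t2 red [335.4 166.2] 798.5 [ 0.474  -0.2356  0.05  ] (27.642757415771484, 31.390926361083984)
t2 blue [490.5 158.1] 1090.0 [ 0.4808 -0.4009  0.042 ] (36.39979553222656, 39.442867279052734)
t2 blue [413.9 232.1] 517.5 [ 0.3959 -0.3264  0.042 ] (24.630138397216797, 35.67247009277344)
(array([0.6806, 0.1722, 0.1016]), np.float64(0.00017922898816863847)) (array([ 0.6985, -0.0949,  0.1018]), np.float64(0.00044429022284385))
```

View pics/z.png

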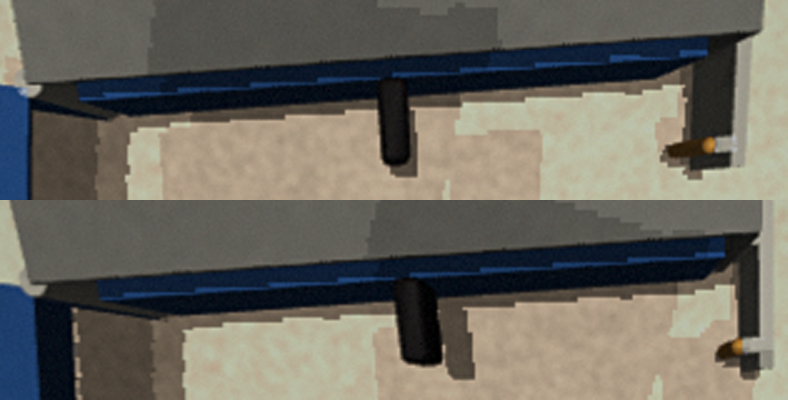

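```bash
python3 - <<'E'
from h import *
import pickle
np.set_printoptions(precision=4,suppress=True)
D=pickle.load(open("w.pkl","rb"))
c1,c2=D["c1"][0],D["c2"][0]
for c,fl,fr in((c1,(176.2,54),(467.8,34)),(c2,(93.5,54),(384.8,34))):
    a,b=plane(c,fl,.1),plane(c,fr,.1); d=a-b; print(a,b,np.hypot(*d[:2]),np.arctan2(-d[0],d[1]),(a+b)/2)
print(tri(c1,(322.6,68),c2,(247,68)))
print("heights of stamps/cans")
t1,t2=D["t1"],D["t2"]
for p,q in(((263,48.6),(345.1,92.5)),((342.9,52.1),(422.1,95.8)),((258,127.7),(335.4,166.2)),((419.3,119.7),(490.5,158.1))): print(tri(t1[0],p,t2[0],q))
# stamp yaw: project contours to plane
for b in blobs(t1[1],"red",100):
    P=np.array([plane(t1[0],p,.05)[:2] for p in b[2][:,0]]); r=cv2.minAreaRect((P*1000).astype(np.float32)); print(r)
E
```

```text
[0.6817 0.1725 0.1   ] [ 0.6977 -0.0938  0.1   ] 0.26676082404604207 0.06001974299899009 [0.6897 0.0394 0.1   ]
[0.6815 0.1716 0.1   ] [ 0.6982 -0.096   0.1   ] 0.26814353693160525 0.06207529453412794 [0.6899 0.0378 0.1   ]
(array([0.6719, 0.0374, 0.0674]), np.float64(0.0001334816455322274))
heights of stamps/cans
(array([ 0.5475, -0.2447,  0.0448]), np.float64(0.0002375056820969846))
(array([ 0.5442, -0.3213,  0.0456]), np.float64(0.00014681096320797303))
(array([ 0.4732, -0.2359,  0.0459]), np.float64(0.00012180909297530462))
(array([ 0.4806, -0.4017,  0.0405]), np.float64(8.826273679612516e-05))
((546.6254272460938, -245.6498260498047), (32.97392272949219, 29.01402473449707), 15.8824462890625)
((543.3563842773438, -320.97613525390625), (33.255245208740234, 29.033321380615234), 15.361784934997559)
((473.3587341308594, -236.6490936279297), (28.91570472717285, 33.44464874267578), 38.363746643066406)
((400.6418151855469, -396.77239990234375), (37.47394561767578, 36.61172103881836), 46.62060546875)
```

```bash
cat >> h.py <<'E'
YC=.061; CX=np.array([np.cos(YC),np.sin(YC),0]); CY=np.array([-np.sin(YC),np.cos(YC),0]); F=np.array([.690,.0387,0])
cab=lambda x,y,z: F+x*CX+y*CY+np.array([0,0,z])
RC=down(YC-np.pi/2)
def snap(k,name="wrist"):
    robot.dwell(.2); c=optics.calibration(name); im=optics.snapshot(name); cv2.imwrite(f"pics/{k}.png",im[:,:,::-1]); return c,im
E
python3 - <<'E'
from h import *
robot.set_gripper(.05)
robot.goto(cab(-.017,0,.15),RC); robot.line_to(cab(-.017,0,.047)); print(robot.sense()["contact_force"])
robot.set_gripper(.0); s=robot.sense(); print(s["opening"],s["gripper_force"])
robot.line_to(cab(-.212,0,.047),vel=.08);print(robot.sense()["contact_force"])
robot.line_to(cab(-.219,0,.047),vel=.03); s=robot.sense();print(s["contact_force"],s["tool_pos"],s["opening"])
robot.set_gripper(.05);robot.line_to(cab(-.218,0,.2),vel=.2)
robot.goto(cab(-.3,-.04,.30),RC); snap("d1"); robot.line_to(cab(-.3,.04,.30)); c,_=snap("d2")
import pickle
print(robot.sense()["clock"])
E
```

```text
[-0.34218835  0.28102925  0.2894302 ]
0.011454727680438382 30.000047385692596
[  1.44682727 -10.4125619   -3.78872106]
[ 14.09584841  -6.91994773 -15.31557012] [0.4766752  0.02365618 0.04734543] 0.011513913210056945
14.4
```

View pics/d1.png

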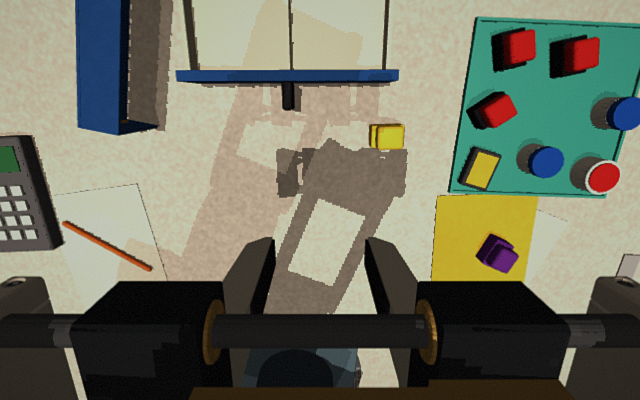

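d1 shows the drawer open: front at (177–398, 75), tab (289,95), partition at column 291. The decoy block at (387,136) is clear of the drawer. Next I'll measure the open drawer from two positions above it.

```bash
python3 - <<'E'
from h import *
import pickle
D={}
robot.goto(cab(-.20,.03,.25),RC); D["e1"]=snap("e1"); robot.line_to(cab(-.20,-.04,.25)); D["e2"]=snap("e2"); pickle.dump(D,open("e.pkl","wb"))
o=np.hstack([D[k][1][20:260,120:520] for k in D]); cv2.imwrite("pics/e.png",o[:,:,::-1])
E
```

```text
(no output)
```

View pics/e.png

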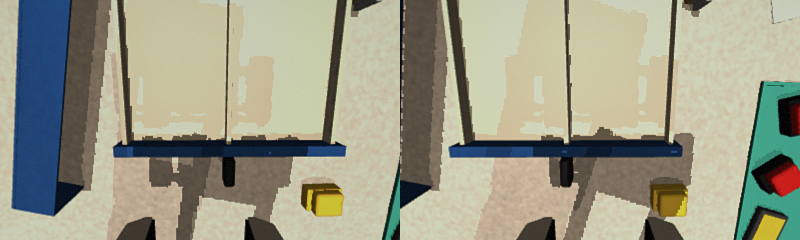

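```bash
python3 - <<'E'
from h import *
import pickle
np.set_printoptions(precision=4,suppress=True)
D=pickle.load(open("e.pkl","rb")); c1,c2=D["e1"][0],D["e2"][0]
loc=lambda p:np.array([(p-F)@CX,(p-F)@CY,p[2]])
for n,a,b in(("frontL",(113,147),(50,147)),("frontR",(346,146),(282,146)),("Lbase",(133,140),(75,140)),("Rbase",(323,140),(267,140)),("tabend",(229,184),(167,184)),("yellowtop",(327,204),(268,204))):
    a=np.add(a,(120,20));b=np.add(b,(120,20)); p,e=tri(c1,a,c2,b); print(n,loc(p),e, loc(plane(c1,a,.072)),loc(plane(c1,a,.034)))
E
```

```text
frontL [-0.1899  0.1272  0.0636] 0.00013660352369133875 [-0.1882  0.1249  0.072 ] [-0.196   0.1352  0.034 ]
frontR [-0.1871 -0.1254  0.0723] 0.00042472345141102684 [-0.1873 -0.1255  0.072 ] [-0.195  -0.1429  0.034 ]
Lbase [-0.1881  0.1114  0.031 ] 8.18944588030353e-05 [-0.1806  0.103   0.072 ] [-0.1876  0.1108  0.034 ]
Rbase [-0.1901 -0.1197  0.0206] 0.0003126546402086835 [-0.1808 -0.1001  0.072 ] [-0.1878 -0.1146  0.034 ]
tabend [-0.2303 -0.0009  0.071 ] 0.00038151781890033106 [-0.2302 -0.0009  0.072 ] [-0.2426 -0.0044  0.034 ]
yellowtop [-0.2579 -0.1169  0.0618] 0.0005674144733927888 [-0.2541 -0.1127  0.072 ] [-0.2692 -0.1286  0.034 ]
```

```bash
cat >> h.py <<'E'
def go(p,yaw,line=False):
    q=robot.sense()["q"]; best=None
    for k in(-1,0,1):
        R=down(yaw+k*np.pi); j=robot.inverse_kinematics(p,R)
        if j is not None and (best is None or abs(j-q).max()<best[0]): best=(abs(j-q).max(),R)
    robot.goto(p,best[1])
def pick(xy,yaw,z,op):
    robot.set_gripper(op); go([*xy,.15],yaw); robot.line_to([*xy,z],vel=.12); robot.set_gripper(0)
    s=robot.sense(); print("grip",s["opening"],s["gripper_force"]); robot.line_to([*xy,.17],vel=.2); return s["opening"]
def place(xc,yc,z,op):
    p=cab(xc,yc,.17); go(p,YC-np.pi/2); robot.line_to(cab(xc,yc,z+.012),vel=.2); robot.line_to(cab(xc,yc,z),vel=.03)
    s=robot.sense(); print("place",s["opening"],s["contact_force"]); robot.set_gripper(op); robot.line_to(cab(xc,yc,.17),vel=.2); print("t",robot.sense()["clock"])
E
python3 - <<'E'
from h import *
r=np.radians
for xy,a,xc in(((.547,-.245),15.9,-.045),((.5435,-.3205),15.4,-.103),((.4735,-.236),-51.6,-.161)):
    o=pick(xy,r(a+90),.024,.048)
    if o<.024: print("MISSED"); break
    place(xc,-.0575,.056,.045)
robot.goto([.42,-.30,.22],down(-np.pi/2)); snap("t3")
E
```

```text
grip 0.029783718814069077 30.000053644180298
place 0.029596224662884658 [ 0.57085608 -0.25013489 -0.40133031]
t 23.25
grip 0.030111856095517777 30.000712126493454
place 0.02991886346021545 [-0.14528171 -0.01763943 -0.44992247]
t 30.875
grip 0.029878151395842018 29.931422509253025
place 0.02957821683213646 [ 0.06577451  0.19174152 -0.5729733 ]
t 37.9667
```

View pics/t3.png

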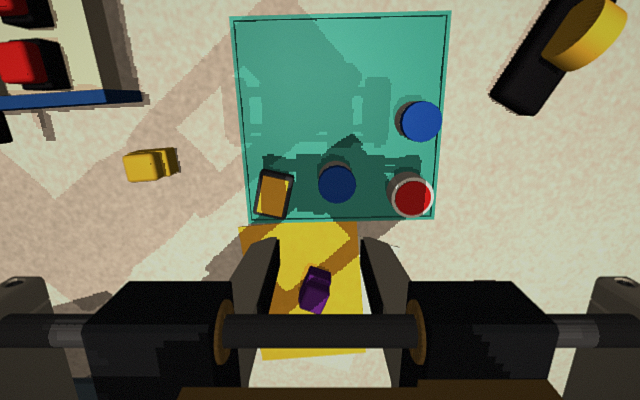

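t3 shows three stamps gone from the tray. One can is still at (420,121), and the other has been knocked from (346,203) to (337,184). I'll re-measure each can just before gripping it.

```bash
python3 - <<'E'
from h import *
np.set_printoptions(precision=4,suppress=True)
def cans():
    out=[]
    for p in((.40,-.30,.2),(.44,-.36,.2)):
        robot.goto(p,down(-np.pi/2)); robot.dwell(.2); c=optics.calibration("wrist"); im=optics.snapshot("wrist")
        L=[]
        for b in blobs(im,"blue",300):
            (u,v),rad=cv2.minEnclosingCircle(b[2]); w=plane(c,(u,v),.042)
            if abs(w[0]-.47)<.12 and abs(w[1]+.31)<.12: L.append(((u,v),w))
        out.append((c,L))
    (c1,A),(c2,B)=out; res=[]
    for a,wa in A:
        b,wb=min(B,key=lambda q:np.hypot(*(q[1]-wa)[:2])); p,e=tri(c1,a,c2,b); print(p,e,wa,wb); res.append((wa+wb)[:2]/2)
    return sorted(res,key=lambda w:w[0])
ok=True
for i,xc in enumerate((-.06,-.14)):
    C=cans(); xy=C[0]; print("cans",C)
    o=pick(xy,0,.014,.056)
    if o<.035: print("MISSED"); break
    place(xc,.0575,.047,.054)
robot.goto(cab(-.22,-.02,.25),RC); snap("f1"); print(robot.sense()["clock"])
E
```

```text
[ 0.4805 -0.4019  0.0399] 0.0006444845918319881 [ 0.4802 -0.4014  0.042 ] [ 0.481  -0.4014  0.042 ]
[ 0.4131 -0.3155  0.0416] 0.0004483081028508609 [ 0.4134 -0.3153  0.042 ] [ 0.4131 -0.3156  0.042 ]
cans [array([ 0.4132, -0.3155]), array([ 0.4806, -0.4014])]
grip 0.04141116339231671 30.000922679901123
place 0.04148782645447906 [-0.7413  0.219  -1.16  ]
t 49.125
[ 0.4806 -0.4018  0.0399] 0.0007020983788991385 [ 0.4803 -0.4014  0.042 ] [ 0.4811 -0.4013  0.042 ]
cans [array([ 0.4807, -0.4014])]
grip 0.0412397610887881 30.000793933868408
place 0.04168017883270202 [ 0.2834  0.1528 -0.7566]
t 60.6083
63.3667
```

View pics/f1.png

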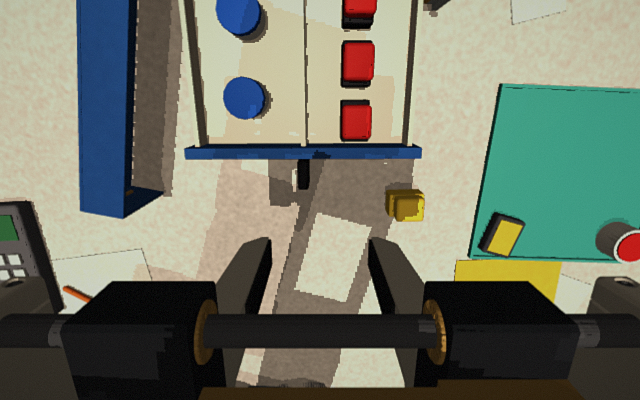

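f1 shows both cans in the left bay at (239,15) and (244,98), and three stamps in the right bay at (359,8), (358,62) and (355,120). All stand upright and apart. Next I'll push the drawer home.

```bash
python3 - <<'E'
from h import *
robot.set_gripper(.05)
robot.goto(cab(-.213,-.001,.15),RC); robot.line_to(cab(-.213,-.001,.047)); robot.set_gripper(0); print(robot.sense()["opening"])
robot.line_to(cab(-.03,0,.047),vel=.08)
f0=robot.sense()["contact_force"]@CX; print("f0",f0)
x=-.03
while x<0:
    x+=.002; robot.line_to(cab(x,0,.047),vel=.03); robot.dwell(.1); s=robot.sense(); f=s["contact_force"]@CX
    if f<-12: break
print(x,f,(s["tool_pos"]-F)@CX)
robot.set_gripper(.05); robot.line_to(cab(x,0,.16),vel=.2)
robot.goto(cab(-.13,-.0,.26),RC); snap("g1"); print(robot.sense()["clock"])
E
```

```text
0.01166848130105372
f0 -0.5881836411058008
-0.007999999999999986 -15.001779347068158 -0.012596116902433504
74.45
```

View pics/g1.png

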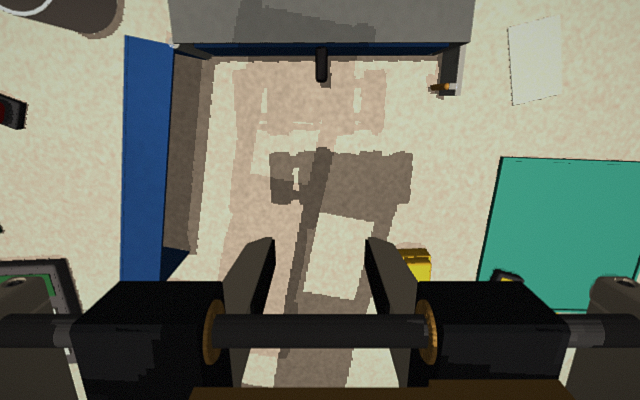

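g1 shows the drawer flush in the cabinet, with the tab at (321,65) and the outer door edge along column 122. Next is the door.

```bash
python3 - <<'E'
from h import *
c=optics.calibration("wrist")
H=cab(0,.135,0)
loc=lambda p:np.array([(p-F)@CX,(p-F)@CY,p[2]])
a,b=loc(plane(c,(124,37),.098)),loc(plane(c,(120,280),.098)); d=b-a
th0=np.arctan2(-d[0],-d[1]); print("theta",th0,a,b)
u=lambda t:-CY*np.cos(t)-CX*np.sin(t); n=lambda t:-CX*np.cos(t)+CY*np.sin(t)
def pose(t,off,r=.2):
    p=H+r*u(t)+(.045+off)*n(t); p=p+np.array([0,0,.05]); x=n(t); return p,down(np.arctan2(x[1],x[0])-np.pi/2)
robot.set_gripper(0)
p,R=pose(th0,.06); robot.goto(p+[0,0,.12],R); robot.line_to(p,vel=.15); f0=robot.sense()["contact_force"]; print(p,f0)
t=th0; ok=0
for o in(.03,.009):
    p,R=pose(t,o); robot.line_to(p,R,vel=.08)
print("contact",robot.sense()["contact_force"]-f0)
while t>.12:
    t=max(t-.1,.12); p,R=pose(t,.009); robot.line_to(p,R,vel=.1)
    f=(robot.sense()["contact_force"])@n(t)
    if f>25: print("high",t,f); break
print("t",t,f,robot.sense()["clock"],robot.sense()["tool_pos"])
E
```

```text
theta 1.7659160016825322 [0.0059556  0.17954626 0.098     ] [-0.2449246   0.22912876  0.098     ]
[0.4976066  0.30424954 0.05      ] [ 0.25427194 -1.41696296  0.36586571]
contact [-0.51120576  1.90554185  0.44865499]
t 0.12 1.3426337784531288 84.3667 [ 0.61548091 -0.02268732  0.04992771]
```

```bash
cat >> h.py <<'E'
H=cab(0,.135,0)
u=lambda t:-CY*np.cos(t)-CX*np.sin(t); n=lambda t:-CX*np.cos(t)+CY*np.sin(t)
def pose(t,off,r=.2):
    p=H+r*u(t)+(.045+off)*n(t)+np.array([0,0,.05]); x=n(t); return p,down(np.arctan2(x[1],x[0])-np.pi/2)
E
python3 - <<'E'
from h import *
t=.12; L=[]
while t>-.08:
    t-=.006; p,R=pose(t,.009); robot.line_to(p,R,vel=.03); robot.dwell(.05); s=robot.sense(); f=s["contact_force"]@n(t); L.append((round(t,3),round(f,1),round(-(s["tool_pos"]-F)@CX,4)))
    if f>25: break
print(L)
p,R=pose(max(t,-.02),.1); robot.line_to(p,R,vel=.1); robot.line_to(p+[0,0,.15],vel=.2)
robot.goto(cab(-.2,0,.28),RC); robot.dwell(1); snap("k1"); print(robot.sense()["clock"])
E
```

```text
[(0.114, np.float64(1.8), np.float64(0.0769)), (0.108, np.float64(1.0), np.float64(0.0752)), (0.102, np.float64(0.1), np.float64(0.0739)), (0.096, np.float64(0.7), np.float64(0.0728)), (0.09, np.float64(0.2), np.float64(0.0716)), (0.084, np.float64(1.8), np.float64(0.0705)), (0.078, np.float64(1.1), np.float64(0.0693)), (0.072, np.float64(1.3), np.float64(0.0681)), (0.066, np.float64(2.6), np.float64(0.0673)), (0.06, np.float64(5.4), np.float64(0.067)), (0.054, np.float64(7.5), np.float64(0.0663)), (0.048, np.float64(7.8), np.float64(0.0654)), (0.042, np.float64(7.7), np.float64(0.0645)), (0.036, np.float64(9.6), np.float64(0.0635)), (0.03, np.float64(10.0), np.float64(0.0624)), (0.024, np.float64(4.8), np.float64(0.0598)), (0.018, np.float64(0.5), np.float64(0.0576)), (0.012, np.float64(1.0), np.float64(0.0559)), (0.006, np.float64(0.9), np.float64(0.055)), (-0.0, np.float64(5.5), np.float64(0.0547)), (-0.006, np.float64(8.9), np.float64(0.0548)), (-0.012, np.float64(13.8), np.float64(0.0549)), (-0.018, np.float64(18.0), np.float64(0.055)), (-0.024, np.float64(20.0), np.float64(0.055)), (-0.03, np.float64(23.9), np.float64(0.0552)), (-0.036, np.float64(28.3), np.float64(0.0553))]
98.15
```

View pics/k1.png

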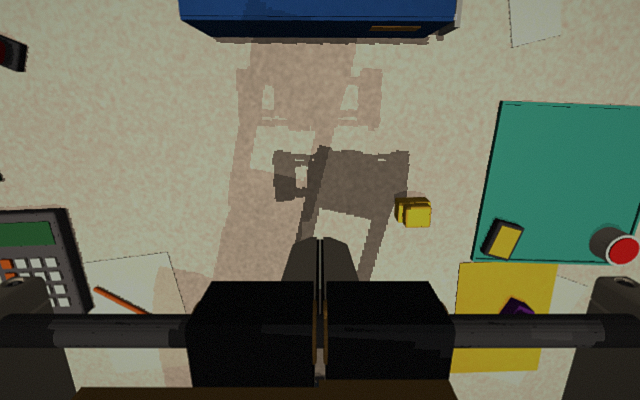

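k1 shows the door shut along (180–456, 20–40) and holding with nothing touching it. The push force rose to 10 N, dropped as the latch snapped in, and then met the stop. The ink pad at (502,239) and the tub at (622,250) are where they were.

```bash
python3 -c "
from station import sign_off
print(sign_off())"
```

```text
the job is handed in; nothing more can be done
None
```

The job is handed in: both canisters are in the left bay and all three stamps in the right bay, the drawer is home, and the door is shut with its latch holding at about 98 s of the 210 s; no verdict came back.

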